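Swap the tall and short condiments in the caddy

TASK

The condiment caddy was put back the wrong way round: the tall things stand in its shallow front pots and the short ones are sunk in its deep back pots. Change them over: pepper mill in the deep blue pot and squeezy seasoning bottle in the deep white pot at the back, salt shaker in the shallow blue pot and spice jar in the shallow white pot in front. Park the short ones on the bare worktop and load both tall ones at the back before either short one goes in front; keep them all upright, set them down gently, and leave the honey jar and the glass tumbler where they stand.

Things in the scene. Friction and masses are not known exactly. Their poses are not given: they have to be found in the camera images.
- pepper: Pepper mill, dark brown turned wood with a small steel knob on top, 170 mm tall, round: foot 58 mm wide, tapering to 48 mm at z = 120 mm, then a rounded head 50 mm wide at z = 133 to 141 mm that narrows to 33 mm at z = 154 mm. The head does not turn. About 0.18 kg. Origin: centre of the underside, z up. It starts in one of the shallow pots and belongs in the deep blue one.
- seasoning: Squeezy seasoning bottle, white with orange and a tall dark green cap, 158 mm tall, round, 53 mm wide from the foot up to z = 118 mm, the slimmer cap above that. About 0.34 kg. Origin: centre of the underside, z up. It starts in the other shallow pot and belongs in the deep white one.
- salt: Salt shaker, clear with grey filling and a grey domed top, 90 mm tall, round: 44 mm wide at z = 30 mm, narrowing to 34 mm at z = 62 to 78 mm, dome above. About 0.1 kg. Origin: centre of the underside, z up. It starts in one of the deep pots (its upper half stands out) and belongs in the shallow blue one.
- spice: Spice jar, clear with a green label with red on it and a round mustard-yellow lid, 96 mm tall: square body 42 mm wide (49 mm over its rounded corners) up to z = 65 mm, lid 41 mm in diameter from z = 76 to 96 mm. About 0.11 kg. Origin: centre of the underside, z up. It starts in the other deep pot and belongs in the shallow white one.
- deep_blue: Deep blue pot, 46 mm high, left or right in the back row (farther from the robot) of the caddy, a square wooden tray 230 mm wide with sides 26 mm high and two rows of two pots, centres 106 mm apart. Fixed round glazed pot, 92 mm wide outside, 82 inside; origin: centre of its underside, inner floor at z = +5 mm; x to the caddy's back, y to its left.
- deep_white: Deep white pot, 46 mm high, the other one of the back row. Fixed round glazed pot, 92 mm wide outside, 82 inside; origin: centre of its underside, inner floor at z = +5 mm; x to the caddy's back, y to its left. A tall cupboard stands 0.1 to 0.2 m behind the back row's centres and reaches on to the left: draw the arm in before swinging it across, and keep its links off it.
- shallow_blue: Shallow blue pot, 24 mm high, left or right in the caddy's front row. Fixed round glazed pot, 92 mm wide outside, 82 inside; origin: centre of its underside, inner floor at z = +5 mm; x to the caddy's back, y to its left. Worktop (z = 0) off the tray's front right corner is bare; good parking spots, from the caddy's centre: x -0.175, y -0.13 m and x -0.08, y -0.19 m.
- shallow_white: Shallow white pot, 24 mm high, the other one of the front row. Fixed round glazed pot, 92 mm wide outside, 82 inside; origin: centre of its underside, inner floor at z = +5 mm; x to the caddy's back, y to its left.
- honey: Honey jar with a white lid, 102 mm tall, about 70 mm wide, standing on the worktop to the left of the caddy; leave it alone. Origin: centre of the underside.
- glass: Clear glass tumbler, 88 mm tall, 80 mm wide, standing on the worktop to the right of the caddy's back half; leave it alone. Origin: centre of the underside.

How it is judged:
By the outcome, as a careful person would: the job done as asked, in the order asked, and still so for the second after the job is handed in, with the robot touching nothing.
It also fails if it takes over 112 s, if anything falls off the work surface, if the arm or the gripper's body presses on something with over 40 N, if the wrist force passes 120 N, or if a joint passes its speed limit or range.

ROBOT

A 7-joint arm with a two-finger parallel gripper is mounted at the origin on a cart in front of the work surface, level with it; the furniture and walls round the work are solid. World frame = base frame: x ahead of the robot, y to its left, z up, the work surface at z = 0. Lengths are in mm, angles in rad, forces in N, time in s.
With the tool pointing down it reaches from about 400 to 875 mm from the base axis. Payload 4.4 kg.
Tool frame: the origin (TCP) lies at the very end of the fingers, on their centre line; the grasp point (between the pads) lies 19 mm behind it (ctrl.grip_depth is the distance from the TCP to the grasp point, in mm); z points along the fingers, x is the direction in which the jaws open and shut, and the axes are right-handed (so a half turn about z gives the same grasp; the last joint's range is limited). The gripper opens to 85 mm and grips with 20 to 120 N. Pads are 22 mm wide; open, the fingers measure 114 mm over their backs; the gripper's body (76 mm by 85 mm) begins 54 mm behind the grasp point. The pads swing forward as they close: fully open they stand 13 mm farther back than shut.
Start: joints at [-1.177, 0.628, 0.038, 1.517, -0.027, 0.996, -0.02], TCP at [288.429, 582.517, 231.313] pointing down, gripper open.
Joint ranges: [-3.06, 3.06], [-0.37, 2.12], [-1.25, 1.32], [0.18, 2.47], [-1.1, 4.24], [0.23, 1.98], [-2.94, 2.94]. Speed limits (rad/s): [2.57, 2.57, 3.14, 3.14, 3.14, 3.14, 3.14].

INTERFACE

Orientations are given as [roll, pitch, yaw] about the fixed x, y, z axes, in that order (R = Rz(yaw) Ry(pitch) Rx(roll)).
In Python, from cell import ctrl gives the robot as it stands.
- The arm moves only by the shell command python3 -m creep 'ROWS'. ROWS is JSON, a list of rows, each an object with "hand": the opening, from 0 (shut) to 1 (fully open); "travel": the shift along the tool's x, y, z in cm, a list of three; "angular": the turn, a rotation vector about the tool's x, y, z in degrees, a list of three. In form: [{"hand": hand, "travel": [tx, ty, tz], "angular": [rx, ry, rz]}, ...]. A call has 1 to 20 rows; each row is the pose to reach, as a shift and turn from the pose measured when the call began, along the tool's axes at that moment; what a row does not reach only later rows make up. A row lasts 1/10 s, in which the tool goes at most 50 mm and 8.59 degrees, less where a joint would pass 70% of its speed; a pose out of reach is approached as far as the arm can. A call with a gripper value outside its range is refused whole. The fingers move at their own pace and stop on an object; the grip force is fixed at half the most. Time passes only in rows, so rows that repeat a pose let the fingers close. It gives the time, the measured TCP pose, the force and the opening at its end, in the units of the state.
- ctrl.read_state(): the state, without advancing time (a new reading comes with each control period).
- ctrl.get_image(name): name is "scene" or "top" or "wrist"; returns a dict with "frame" (480x640x3 uint8, red, green, blue), "fx", "fy", "cx", "cy" (pixels), "origin" and "orientation" of the camera in the world. Camera axes: x right, y down, z forward; pixel columns grow to the right and rows downward; lengths in mm; the calibration is good to about 2 mm. A picture is of the moment at which its call begins. There is no depth.
- ctrl.finish_job(): hands the job in, once; it reports no verdict.
Trained networks look in the newest picture that a camera, given by its name, has taken for a name from the list of things; names that differ only in an ending like _2 or _b are one class to them, and where a whole thing is asked for, a point or a joint stands for the part that bears it (a point fixed in the world has none). Each returns a list of dicts, best first, with "confidence" (0 to 1); they miss things now and then, are a little off and sometimes report something else, mostly with a low value. They report only what shows in the picture. A call takes as long as a camera call.
- ctrl.regions_of(camera, thing): "region" (480x640 bool, what is visible of it).
- ctrl.spot_point(camera, thing): "at" ([x, y, z] in mm, in world coordinates, good to about 4 mm: a listed point, or the origin of a listed thing).
The state is a dict: "clock": time; "qpos": joint angles; "qd": joint speeds; "tau": joint torques, N m; "eef_pos": TCP position; "tool_rot": TCP orientation; "force": force on the tool from outside, world axes, zero at the start; "torque": the same for the moment, N m; "width": finger opening in mm.
Only numpy, scipy, OpenCV 4.12 (cv2) and the standard library are available. Lean on these libraries where they do the work, as an engineer would, in place of code of your own. Each camera call takes 0.05 s, during which the arm holds its last target. There are 200 camera calls.

## Working session

There is one attempt and no reset: what is moved stays moved. The work goes in short steps, Python scripts to look and compute and a shell command to move; the robot and the scene stay as the last step left them, time stands still between calls to the robot, and variables do not carry over. Pictures are saved under pics/ and viewed, about 12 in all and at most 16, crops included, and the job is handed in when it is done.

```bash
ls; mkdir -p pics
cat > h.py <<'E'
from cell import ctrl
import numpy as np, cv2
def spots(cam, names):
    for n in names:
        r=ctrl.spot_point(cam,n)
        print(cam,n,[(np.round(d['at']).astype(int).tolist(),round(d['confidence'],2)) for d in r[:2]])
def pic(cam,name):
    im=ctrl.get_image(cam); cv2.imwrite('pics/'+name+'.png',im['frame'][:,:,::-1]); return im
E
python3 - <<'E'
from h import *
s=ctrl.read_state(); print(s)
for c in ('scene','top'):
    im=pic(c,c+'0'); print(c,im['fx'],im['origin'],im['orientation'])
    spots(c,['pepper','seasoning','salt','spice','deep_blue','deep_white','shallow_blue','shallow_white','honey','glass'])
a=cv2.imread('pics/scene0.png');b=cv2.imread('pics/top0.png')
cv2.imwrite('pics/both0.png',cv2.resize(np.vstack([a,b]),(400,600)))
E
```

```text
pics
{'clock': 0.0, 'qpos': array([-1.1767998 ,  0.62935616,  0.0384723 ,  1.5183856 , -0.02699415,
        0.9963159 , -0.02001284]), 'qd': array([-4.97434769e-04, -1.16154235e-03,  1.54800398e-03,  2.55478442e-04,
        1.20570971e-03,  6.17561190e-05,  6.28086424e-04]), 'tau': array([ 1.58387782e-03, -5.63403153e+01,  1.22649629e+00, -1.93446100e+01,
        1.09285698e-02,  1.04360981e-02, -1.72863622e-06]), 'eef_pos': array([288.15504441, 581.92142487, 230.37753805]), 'tool_rot': array([3.14154313e+00, 1.94551901e-03, 1.11096515e+00]), 'force': array([0.0504632 , 0.53546115, 0.74584339]), 'torque': array([ 0.0106819 , -0.02469902,  0.04061164]), 'width': 85.69516717424762}
scene 463.1097679090871 [131.83240399 127.06426382 699.80271208] [-2.47379697  0.00847943 -1.84006835]
scene pepper [([458, -97, 16], 0.62)]
scene seasoning [([537, -157, 12], 0.87)]
scene salt [([601, -73, 15], 0.83)]
scene spice []
scene deep_blue [([599, -67, 8], 0.78)]
scene deep_white [([515, -4, 5], 0.98)]
scene shallow_blue [([454, -94, 9], 0.95)]
scene shallow_white []
scene honey [([493, 158, 0], 0.68)]
scene glass [([739, -158, 0], 0.73)]
top 503.4731689873801 [440.73786724  -5.03486924 919.12462023] [-2.91417190e+00  1.96564409e-04 -1.57259283e+00]
top pepper [([450, -96, 14], 0.92)]
top seasoning [([540, -156, 14], 0.96), ([539, -156, 9], 0.44)]
top salt [([602, -76, 14], 0.68)]
top spice [([513, 0, 16], 0.76)]
top deep_blue [([597, -62, 6], 0.91), ([453, -91, 8], 0.22)]
top deep_white [([512, -2, 11], 0.97)]
top shallow_blue [([452, -89, 8], 0.93), ([487, 155, 0], 0.23)]
top shallow_white [([542, -158, 11], 0.65)]
top honey [([492, 151, 2], 0.95)]
top glass [([737, -161, 0], 0.59), ([515, -2, 17], 0.22)]
```

View pics/both0.png

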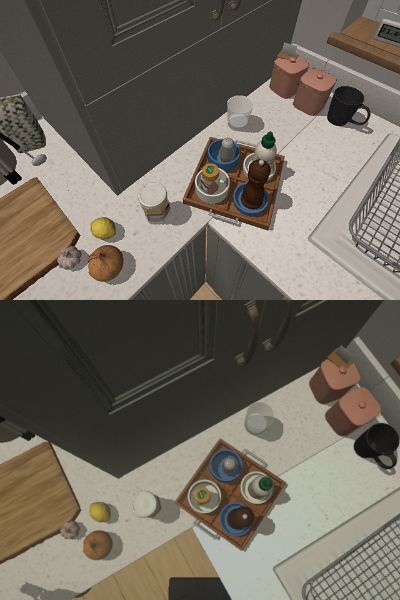

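View pics/top0.png

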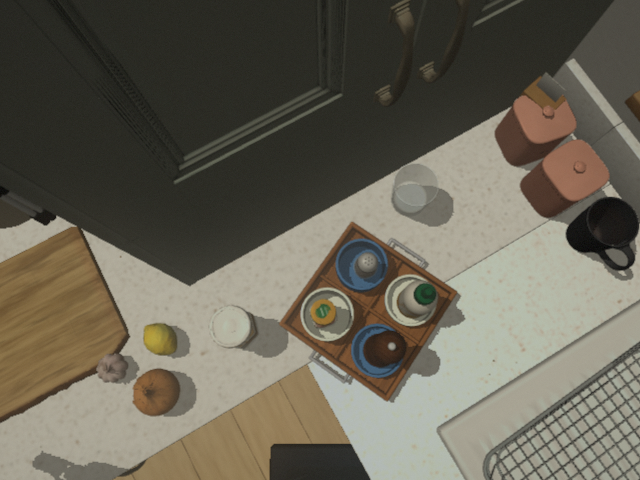

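The top view shows the caddy turned about 57°. Its deep blue pot is at px (361,265) holding the salt, and deep white at (328,315) holding the spice. In front, shallow white is at (412,299) with the seasoning, and shallow blue at (378,350) with the pepper. The cupboard corner is at px (190,285), roughly (565,240) mm. I'll draw in, swing across, and turn the jaws to world x on the way.

```bash
python3 -m creep '[{"hand":1,"travel":[-15.7,0.2,-5],"angular":[0,0,10]},{"hand":1,"travel":[-15.7,0.2,-5],"angular":[0,0,15]},{"hand":1,"travel":[-15.7,0.2,-7],"angular":[0,0,20]},{"hand":1,"travel":[-15.7,0.2,-7],"angular":[0,0,25]},{"hand":1,"travel":[-22.5,15.8,-7],"angular":[0,0,30]},{"hand":1,"travel":[-22.5,15.8,-7],"angular":[0,0,35]},{"hand":1,"travel":[-22.5,15.8,-7],"angular":[0,0,40]},{"hand":1,"travel":[-22.5,15.8,-7],"angular":[0,0,45]},{"hand":1,"travel":[-36,35.9,-7],"angular":[0,0,50]},{"hand":1,"travel":[-36,35.9,-7],"angular":[0,0,55]},{"hand":1,"travel":[-36,35.9,-7],"angular":[0,0,60]},{"hand":1,"travel":[-36,35.9,-7],"angular":[0,0,63.65]},{"hand":1,"travel":[-36,35.9,-7],"angular":[0,0,63.65]},{"hand":1,"travel":[-44.9,57.1,-7],"angular":[0,0,63.65]},{"hand":1,"travel":[-44.9,57.1,-7],"angular":[0,0,63.65]},{"hand":1,"travel":[-44.9,57.1,-7],"angular":[0,0,63.65]},{"hand":1,"travel":[-44.9,57.1,-7],"angular":[0,0,63.65]},{"hand":1,"travel":[-44.9,57.1,-7],"angular":[0,0,63.65]},{"hand":1,"travel":[-44.9,57.1,-7],"angular":[0,0,63.65]}]'
python3 - <<'E'
from h import *
print(ctrl.read_state()['qpos'].round(2))
im=pic('wrist','w1'); print(im['origin'],im['orientation'])
spots('wrist',['salt','spice','pepper','seasoning','deep_blue','deep_white','shallow_blue','shallow_white'])
E
```

```text
clock: 3.0
eef_pos: [602.6, -78.5, 301.0]
tool_rot: [3.138, -0.001, -0.006]
force: [-0.5, -0.7, -0.1]
width: 85.6
[-0.22  0.54  0.49  1.56 -0.27  1.11  0.32]
[603.92096544  -7.60043788 443.08274411] [ 2.85562926e+00 -2.70309518e-03 -5.49536906e-03]
wrist salt [([600, -74, 12], 0.93)]
wrist spice [([515, -2, 14], 0.69)]
wrist pepper [([454, -96, 14], 0.62), ([538, -154, 14], 0.53)]
wrist seasoning [([537, -156, 14], 0.82), ([608, -70, 11], 0.5)]
wrist deep_blue [([607, -67, 11], 0.63)]
wrist deep_white [([512, -5, 9], 0.69)]
wrist shallow_blue []
wrist shallow_white []
```

View pics/w1.png

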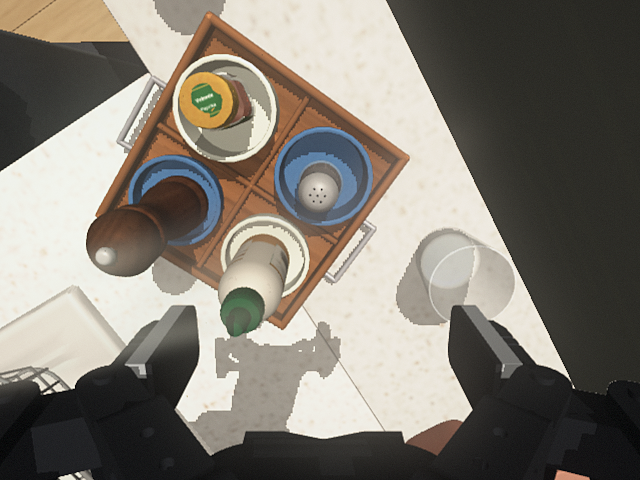

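The wrist view shows the salt at px (320,187), in the deep blue pot. It agrees with the network's (600,-74). Descending to grip its neck.

```bash
python3 -m creep '[{"hand":1,"travel":[-0.2,-0.4,5],"angular":[0,0,0]},{"hand":1,"travel":[-0.26,-0.45,10],"angular":[0,0,0]},{"hand":1,"travel":[-0.26,-0.45,15],"angular":[0,0,0]},{"hand":1,"travel":[-0.26,-0.45,20],"angular":[0,0,0]},{"hand":1,"travel":[-0.26,-0.45,23],"angular":[0,0,0]},{"hand":1,"travel":[-0.26,-0.45,23.6],"angular":[0,0,0]},{"hand":1,"travel":[-0.26,-0.45,23.6],"angular":[0,0,0]},{"hand":0.2,"travel":[-0.26,-0.45,23.6],"angular":[0,0,0]},{"hand":0.2,"travel":[-0.26,-0.45,23.6],"angular":[0,0,0]},{"hand":0.2,"travel":[-0.26,-0.45,23.6],"angular":[0,0,0]},{"hand":0.2,"travel":[-0.26,-0.45,23.6],"angular":[0,0,0]},{"hand":0.2,"travel":[-0.26,-0.45,23.6],"angular":[0,0,0]}]'
```

```text
clock: 4.65
eef_pos: [599.3, -67.9, 67.4]
tool_rot: [-3.141, -0.003, 0.001]
force: [-0.2, 0.6, 6.5]
width: 32.1
```

```bash
python3 -m creep '[{"hand":0,"travel":[0,0,-1],"angular":[0,0,0]},{"hand":0,"travel":[0,0,-4],"angular":[0,0,0]},{"hand":0,"travel":[0,0,-9],"angular":[0,0,0]},{"hand":0,"travel":[0,0,-14],"angular":[0,0,0]},{"hand":0,"travel":[0,0,-18],"angular":[0,0,0]},{"hand":0,"travel":[1.2,3.5,-19],"angular":[0,0,0]},{"hand":0,"travel":[2.2,8,-19],"angular":[0,0,0]},{"hand":0,"travel":[3.3,12.5,-19],"angular":[0,0,0]},{"hand":0,"travel":[4.3,17.5,-19],"angular":[0,0,0]},{"hand":0,"travel":[4.3,17.5,-15],"angular":[0,0,0]},{"hand":0,"travel":[4.3,17.5,-10],"angular":[0,0,0]},{"hand":0,"travel":[4.3,17.5,-5],"angular":[0,0,0]},{"hand":0,"travel":[4.3,17.5,-2],"angular":[0,0,0]},{"hand":0,"travel":[4.3,17.5,-1],"angular":[0,0,0]},{"hand":0,"travel":[4.3,17.5,-1],"angular":[0,0,0]}]'
python3 - <<'E'
from h import *
im=pic('wrist','w2'); spots('wrist',['salt'])
spots('top',['salt','spice'])
s=ctrl.read_state(); print(s['eef_pos'],s['tool_rot'],s['force'],s['width'])
E
```

```text
clock: 6.15
eef_pos: [641.9, -242.5, 76.8]
tool_rot: [-3.141, -0.001, 0.001]
force: [0.7, -0.0, -0.1]
width: 32.3
wrist salt [([645, -245, 17], 0.8)]
top salt [([602, -76, 14], 0.68)]
top spice [([513, 0, 16], 0.76)]
[ 644.18528726 -243.60533923   80.21353041] [ 3.14017546e+00 -7.41108224e-03  1.64063356e-03] [ 0.41879095  0.21116819 -1.32113669] 32.10856867342475
```

View pics/w2.png

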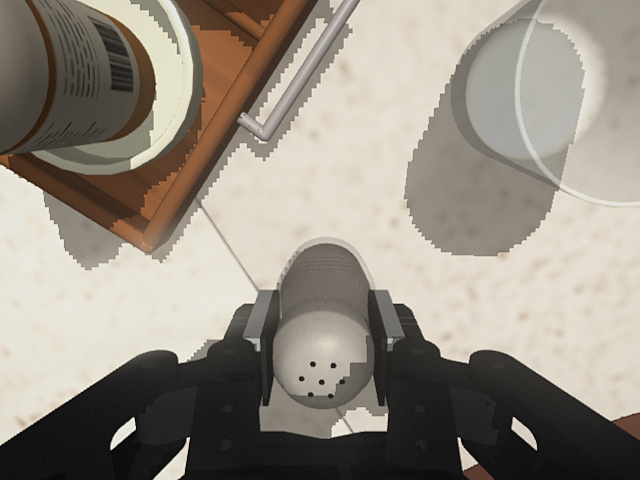

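The salt hangs upright in the jaws, px (323,340), clear of the glass and tray. Lowering gently.

```bash
python3 -m creep '[{"hand":0,"travel":[0,0,1],"angular":[0,0,0]},{"hand":0,"travel":[0,0,1.6],"angular":[0,0,0]},{"hand":0,"travel":[0,0,2],"angular":[0,0,0]},{"hand":0,"travel":[0,0,2.2],"angular":[0,0,0]},{"hand":0,"travel":[0,0,2.4],"angular":[0,0,0]},{"hand":0,"travel":[0,0,2.5],"angular":[0,0,0]},{"hand":0,"travel":[0,0,2.5],"angular":[0,0,0]}]'; python3 -c "
from h import *
ctrl.get_image('wrist');s=ctrl.read_state(); print(s['eef_pos'],s['tool_rot'],s['force'],s['width'])"
```

```text
clock: 7.05
eef_pos: [644.3, -243.7, 55.0]
tool_rot: [3.14, -0.007, 0.002]
force: [0.3, -0.2, -1.1]
width: 32.1
[ 644.39492848 -243.66415428   55.18891172] [ 3.14019389e+00 -7.40281398e-03  1.58499004e-03] [ 0.1313767  -0.00415625 -1.6593179 ] 32.08997811628276
```

```bash
python3 -m creep '[{"hand":0,"travel":[0,0,0.1],"angular":[0,0,0]},{"hand":0,"travel":[0,0,0.2],"angular":[0,0,0]},{"hand":0,"travel":[0,0,0.2],"angular":[0,0,0]},{"hand":0,"travel":[0,0,0.2],"angular":[0,0,0]}]'
```

```text
clock: 7.5
eef_pos: [644.7, -244.0, 54.4]
tool_rot: [3.14, -0.008, 0.002]
force: [-2.0, -0.2, 4.9]
width: 32.5
```

```bash
python3 -m creep '[{"hand":1,"travel":[0,0,0],"angular":[0,0,0]},{"hand":1,"travel":[0,0,0],"angular":[0,0,0]},{"hand":1,"travel":[0,0,0],"angular":[0,0,0]},{"hand":1,"travel":[0,0,-4],"angular":[0,0,0]},{"hand":1,"travel":[0,0,-9],"angular":[0,0,0]},{"hand":1,"travel":[0,0,-14],"angular":[0,0,0]},{"hand":1,"travel":[0,0,-19],"angular":[0,0,0]},{"hand":1,"travel":[-2,-3.7,-21],"angular":[0,0,0]},{"hand":1,"travel":[-4.3,-8,-21],"angular":[0,0,0]},{"hand":1,"travel":[-6.6,-12.3,-21],"angular":[0,0,0]},{"hand":1,"travel":[-9,-16.7,-21],"angular":[0,0,0]},{"hand":1,"travel":[-11.3,-21,-21],"angular":[0,0,0]},{"hand":1,"travel":[-13.1,-24.2,-21],"angular":[0,0,0]},{"hand":1,"travel":[-13.1,-24.2,-21],"angular":[0,0,0]},{"hand":1,"travel":[-13.1,-24.2,-21],"angular":[0,0,0]}]'
python3 - <<'E'
from h import *
ctrl.get_image('top');spots('top',['salt','spice'])
im=pic('wrist','w3'); spots('wrist',['spice','salt','deep_white'])
s=ctrl.read_state(); print(s['eef_pos'],s['tool_rot'],s['force'],s['width'])
E
```

```text
clock: 9.0
eef_pos: [511.7, -1.3, 263.2]
tool_rot: [3.14, -0.009, 0.003]
force: [-0.2, -0.1, -0.7]
width: 85.4
top salt [([646, -250, 3], 0.72)]
top spice []
wrist spice [([517, 3, 11], 0.83)]
wrist salt [([643, -248, 1], 0.82)]
wrist deep_white []
[511.85757762  -2.98333888 262.80063054] [ 3.13932949e+00 -8.35814599e-03 -3.95192809e-04] [-0.00113925 -1.09355351  0.11523022] 85.13612144022177
```

View pics/w3.png

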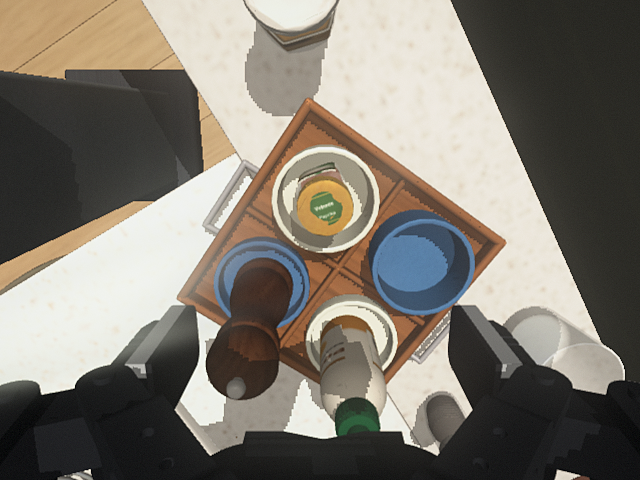

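The salt stands upright where it was parked, dome at px (443,420). The spice lid is at px (326,207), near (515,0). Grip it by the lid.

```bash
python3 -m creep '[{"hand":1,"travel":[0.1,-0.3,5],"angular":[0,-0.5,0]},{"hand":1,"travel":[0.15,-0.35,10],"angular":[0,-0.5,0]},{"hand":1,"travel":[0.15,-0.35,15],"angular":[0,-0.5,0]},{"hand":1,"travel":[0.15,-0.35,17.7],"angular":[0,-0.5,0]},{"hand":1,"travel":[0.15,-0.35,18.2],"angular":[0,-0.5,0]},{"hand":1,"travel":[0.15,-0.35,18.2],"angular":[0,-0.5,0]},{"hand":0,"travel":[0.15,-0.35,18.2],"angular":[0,-0.5,0]},{"hand":0,"travel":[0.15,-0.35,18.2],"angular":[0,-0.5,0]},{"hand":0,"travel":[0.15,-0.35,18.2],"angular":[0,-0.5,0]},{"hand":0,"travel":[0.15,-0.35,18.2],"angular":[0,-0.5,0]},{"hand":0,"travel":[0.15,-0.35,18.2],"angular":[0,-0.5,0]}]'; python3 -c "
from h import *
ctrl.get_image('wrist');s=ctrl.read_state(); print(s['eef_pos'],s['tool_rot'],s['force'],s['width'])"
```

```text
clock: 10.45
eef_pos: [515.7, 0.2, 82.4]
tool_rot: [3.14, -0.002, -0.0]
force: [-2.1, 0.1, 7.2]
width: 39.6
[5.15737535e+02 2.11976669e-01 8.24021281e+01] [ 3.13981831e+00 -2.09440774e-03 -2.01053148e-04] [-0.89059211  0.26174599  7.97359874] 39.636645972288946
```

```bash
python3 -m creep '[{"hand":0,"travel":[0,0,-1],"angular":[0,0,0]},{"hand":0,"travel":[0,0,-4],"angular":[0,0,0]},{"hand":0,"travel":[0,0,-9],"angular":[0,0,0]},{"hand":0,"travel":[0,0,-14],"angular":[0,0,0]},{"hand":0,"travel":[0,0,-19],"angular":[0,0,0]},{"hand":0,"travel":[0.4,4,-20],"angular":[0,0,0]},{"hand":0,"travel":[0.8,9,-20],"angular":[0,0,0]},{"hand":0,"travel":[1.2,14,-20],"angular":[0,0,0]},{"hand":0,"travel":[1.6,19,-20],"angular":[0,0,0]},{"hand":0,"travel":[2,24,-20],"angular":[0,0,0]},{"hand":0,"travel":[2.5,28,-20],"angular":[0,0,0]},{"hand":0,"travel":[2.5,29.6,-19],"angular":[0,0,0]},{"hand":0,"travel":[2.5,29.6,-15],"angular":[0,0,0]},{"hand":0,"travel":[2.5,29.6,-10],"angular":[0,0,0]},{"hand":0,"travel":[2.5,29.6,-5],"angular":[0,0,0]},{"hand":0,"travel":[2.5,29.6,-2],"angular":[0,0,0]},{"hand":0,"travel":[2.5,29.6,0],"angular":[0,0,0]},{"hand":0,"travel":[2.5,29.6,0.3],"angular":[0,0,0]},{"hand":0,"travel":[2.5,29.6,0.3],"angular":[0,0,0]}]'
python3 - <<'E'
from h import *
im=pic('wrist','w4'); spots('wrist',['spice'])
s=ctrl.read_state(); print(s['eef_pos'],s['tool_rot'],s['force'],s['width'])
E
```

```text
clock: 12.4
eef_pos: [540.7, -295.8, 80.5]
tool_rot: [3.14, -0.002, -0.0]
force: [-0.1, -1.0, -0.5]
width: 39.9
wrist spice [([539, -297, 11], 0.94)]
[ 541.64950904 -296.44446954   81.76813967] [ 3.13838575e+00 -4.46681041e-03 -6.16393807e-05] [ 0.23945423  0.71159125 -0.48263383] 39.50719816275275
```

View pics/w4.png

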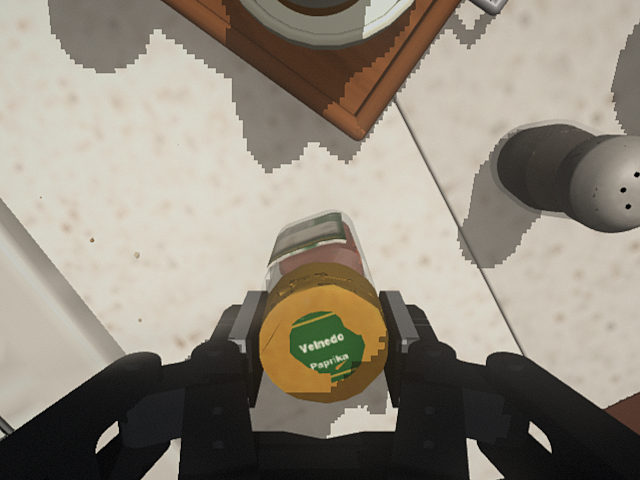

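The spice jar hangs straight, lid at px (323,340), over bare worktop with the salt standing to its right. Lowering about 12 mm.

```bash
python3 -m creep '[{"hand":0,"travel":[0,0,0.6],"angular":[0,0,0]},{"hand":0,"travel":[0,0,0.9],"angular":[0,0,0]},{"hand":0,"travel":[0,0,1.1],"angular":[0,0,0]},{"hand":0,"travel":[0,0,1.2],"angular":[0,0,0]},{"hand":0,"travel":[0,0,1.3],"angular":[0,0,0]},{"hand":0,"travel":[0,0,1.3],"angular":[0,0,0]},{"hand":0,"travel":[0,0,1.3],"angular":[0,0,0]}]'
```

```text
clock: 13.2
eef_pos: [541.7, -296.6, 69.4]
tool_rot: [3.138, -0.005, -0.0]
force: [-1.1, 1.6, 5.7]
width: 39.7
```

```bash
python3 -m creep '[{"hand":1,"travel":[0,0,0],"angular":[0,0,0]},{"hand":1,"travel":[0,0,0],"angular":[0,0,0]},{"hand":1,"travel":[0,0,0],"angular":[0,0,0]},{"hand":1,"travel":[0,0,-4],"angular":[0,0,0]},{"hand":1,"travel":[0,0,-9],"angular":[0,0,0]},{"hand":1,"travel":[0,0,-14],"angular":[0,0,0]},{"hand":1,"travel":[0,0,-19],"angular":[0,0,0]},{"hand":1,"travel":[0,0,-23],"angular":[0,0,0]},{"hand":1,"travel":[-2,-4.5,-23],"angular":[0,0,0]},{"hand":1,"travel":[-4,-9,-23],"angular":[0,0,0]},{"hand":1,"travel":[-6,-13.5,-23],"angular":[0,0,0]},{"hand":1,"travel":[-8,-18,-23],"angular":[0,0,0]},{"hand":1,"travel":[-8.9,-20.1,-23],"angular":[0,0,0]},{"hand":1,"travel":[-8.9,-20.1,-23],"angular":[0,0,0]},{"hand":1,"travel":[-8.9,-20.1,-23],"angular":[0,0,0]}]'
python3 - <<'E'
from h import *
im=pic('wrist','w5'); spots('wrist',['pepper','spice','seasoning'])
ctrl.get_image('top');spots('top',['salt','spice','pepper','deep_blue','deep_white'])
print(im['origin'],im['orientation'],im['fx'],im['fy'],im['cx'],im['cy'])
s=ctrl.read_state(); print(s['eef_pos'],s['tool_rot'],s['force'],s['width'])
E
```

```text
clock: 14.7
eef_pos: [452.0, -94.8, 298.7]
tool_rot: [3.138, -0.006, 0.001]
force: [-0.2, 0.4, -0.4]
width: 85.6
wrist pepper [([454, -95, 11], 0.92), ([543, -297, -2], 0.19)]
wrist spice [([539, -297, 2], 0.6)]
wrist seasoning [([536, -156, 12], 0.67)]
top salt []
top spice []
top pepper [([450, -96, 13], 0.68)]
top deep_blue [([597, -62, 7], 0.63)]
top deep_white [([512, -4, 7], 0.88)]
[452.17633212 -23.99883396 440.79953624] [ 2.85588052e+00 -7.08753054e-03  1.28483205e-03] 423.4020374313465 423.4020374313465 323.2017111850723 235.92814200568316
[451.62093877 -95.23709702 298.27750374] [ 3.13828791e+00 -4.48680118e-03 -8.94795077e-04] [0.53356633 0.43372728 0.19511655] 85.29235933660988
```

View pics/w5.png

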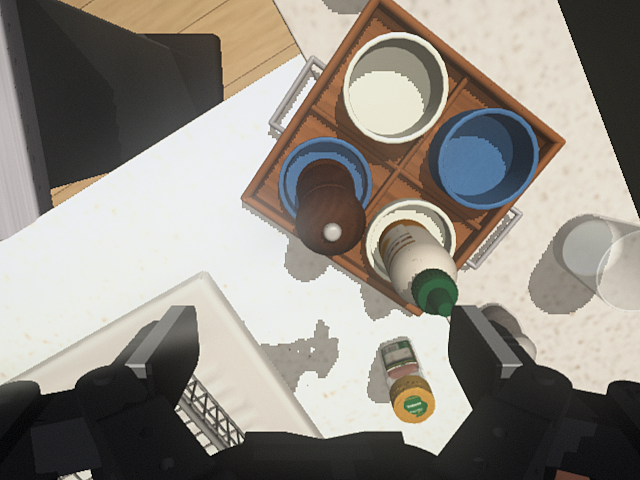

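The mill's knob is at px (332,232). My own ray puts it near (458,-98) and the network says (454,-95), so I take (456,-96). The parked spice, lid at px (413,400), is upright. Both back pots are empty. Gripping the mill by its head.

```bash
python3 -m creep '[{"hand":1,"travel":[0.35,0,5],"angular":[0.2,-0.3,0]},{"hand":1,"travel":[0.35,0,10],"angular":[0.2,-0.3,0]},{"hand":1,"travel":[0.35,0,15],"angular":[0.2,-0.3,0]},{"hand":1,"travel":[0.35,0,17],"angular":[0.2,-0.3,0]},{"hand":1,"travel":[0.35,0,17.3],"angular":[0.2,-0.3,0]},{"hand":1,"travel":[0.35,0,17.3],"angular":[0.2,-0.3,0]},{"hand":0,"travel":[0.35,0,17.3],"angular":[0.2,-0.3,0]},{"hand":0,"travel":[0.35,0,17.3],"angular":[0.2,-0.3,0]},{"hand":0,"travel":[0.35,0,17.3],"angular":[0.2,-0.3,0]},{"hand":0,"travel":[0.35,0,17.3],"angular":[0.2,-0.3,0]},{"hand":0,"travel":[0.35,0,17.3],"angular":[0.2,-0.3,0]}]'; python3 -c "
from h import *
pic('wrist','w6');s=ctrl.read_state(); print(s['eef_pos'],s['tool_rot'],s['force'],s['width'])"
```

```text
clock: 16.3
eef_pos: [456.7, -96.0, 127.0]
tool_rot: [-3.141, -0.002, -0.001]
force: [-0.6, 0.0, 10.2]
width: 46.0
[456.73163902 -95.99206931 127.00107565] [-3.14124957e+00 -1.91886726e-03 -8.00286022e-04] [-1.41531273 -0.21924711 12.16228743] 46.134055481575274
```

View pics/w6.png

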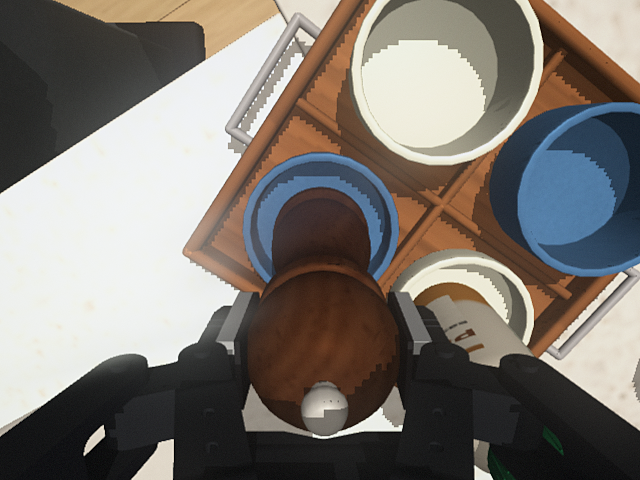

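The mill is gripped by its head and stands straight, knob px (325,405). The seasoning is clear. Lift and carry it to the deep blue pot.

```bash
python3 -m creep '[{"hand":0,"travel":[0,0,-1],"angular":[0,0,0]},{"hand":0,"travel":[0,0,-4],"angular":[0,0,0]},{"hand":0,"travel":[0,0,-9],"angular":[0,0,0]},{"hand":0,"travel":[0,0,-13],"angular":[0,0,0]},{"hand":0,"travel":[0,0,-16],"angular":[0,0,0]},{"hand":0,"travel":[2.5,-0.6,-17],"angular":[0,0,0]},{"hand":0,"travel":[6,-1.3,-17],"angular":[0,0,0]},{"hand":0,"travel":[9.5,-2.1,-17],"angular":[0,0,0]},{"hand":0,"travel":[12.5,-2.8,-17],"angular":[0,0,0]},{"hand":0,"travel":[14.4,-3.2,-16],"angular":[0,0,0]},{"hand":0,"travel":[14.4,-3.2,-14],"angular":[0,0,0]},{"hand":0,"travel":[14.4,-3.2,-12],"angular":[0,0,0]},{"hand":0,"travel":[14.4,-3.2,-10],"angular":[0,0,0]},{"hand":0,"travel":[14.4,-3.2,-9],"angular":[0,0,0]},{"hand":0,"travel":[14.4,-3.2,-9],"angular":[0,0,0]}]'
python3 - <<'E'
from h import *
im=pic('wrist','w7'); spots('wrist',['pepper','deep_blue'])
s=ctrl.read_state(); print(s['eef_pos'],s['tool_rot'],s['force'],s['width'])
E
```

```text
clock: 17.85
eef_pos: [599.5, -63.7, 216.5]
tool_rot: [-3.141, 0.001, -0.001]
force: [-0.9, -0.6, -1.6]
width: 45.7
wrist pepper [([600, -63, 102], 0.88)]
wrist deep_blue []
[601.26761128 -64.35176501 218.55480106] [-3.14153782e+00 -3.90357717e-03 -8.42589606e-04] [ 0.06106961 -0.02587717 -2.35220067] 46.24510504768955
```

View pics/w7.png

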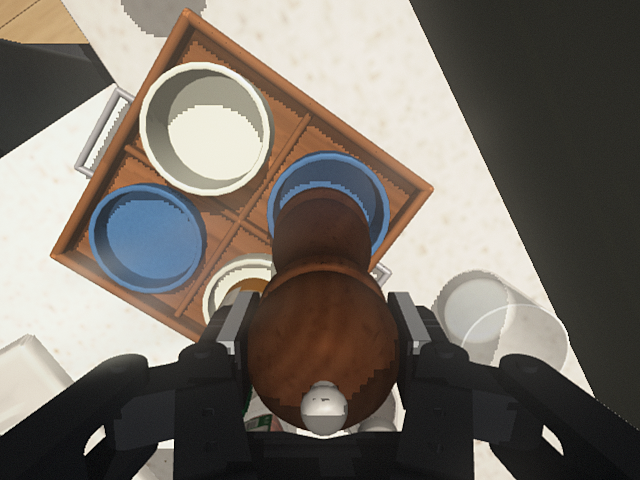

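The mill hangs over the deep blue pot, rim centre px (329,207), slightly right of the mill axis. I shift +3 mm in x while lowering.

```bash
python3 -m creep '[{"hand":0,"travel":[0.3,-0.15,1.5],"angular":[0,0,0]},{"hand":0,"travel":[0.3,-0.15,4],"angular":[0,0,0]},{"hand":0,"travel":[0.3,-0.15,6.5],"angular":[0,0,0]},{"hand":0,"travel":[0.3,-0.15,8],"angular":[0,0,0]},{"hand":0,"travel":[0.3,-0.15,8.5],"angular":[0,0,0]},{"hand":0,"travel":[0.3,-0.15,8.8],"angular":[0,0,0]},{"hand":0,"travel":[0.3,-0.15,9],"angular":[0,0,0]},{"hand":0,"travel":[0.3,-0.15,9.1],"angular":[0,0,0]},{"hand":0,"travel":[0.3,-0.15,9.2],"angular":[0,0,0]},{"hand":0,"travel":[0.3,-0.15,9.2],"angular":[0,0,0]}]'
```

```text
clock: 19.0
eef_pos: [605.2, -63.0, 127.3]
tool_rot: [3.142, -0.005, -0.001]
force: [0.7, -0.7, -0.1]
width: 45.9
```

```bash
python3 -m creep '[{"hand":0,"travel":[0,0,0.1],"angular":[0,0,0]},{"hand":0,"travel":[0,0,0.1],"angular":[0,0,0]},{"hand":0,"travel":[0,0,0.1],"angular":[0,0,0]}]'
```

```text
clock: 19.3
eef_pos: [605.4, -63.1, 127.3]
tool_rot: [-3.141, -0.006, -0.001]
force: [-1.1, 0.2, 5.6]
width: 45.9
```

```bash
python3 -m creep '[{"hand":1,"travel":[0,0,0],"angular":[0,0,0]},{"hand":1,"travel":[0,0,0],"angular":[0,0,0]},{"hand":1,"travel":[0,0,0],"angular":[0,0,0]},{"hand":1,"travel":[0,0,-3],"angular":[0,-0.3,0]},{"hand":1,"travel":[0,0,-8],"angular":[0,-0.3,0]},{"hand":1,"travel":[0,0,-13],"angular":[0,-0.3,0]},{"hand":1,"travel":[0,0,-16],"angular":[0,-0.3,0]},{"hand":1,"travel":[-2.5,3.5,-16],"angular":[0,-0.3,0]},{"hand":1,"travel":[-5,7,-16],"angular":[0,-0.3,0]},{"hand":1,"travel":[-6.7,9.3,-16],"angular":[0,-0.3,0]},{"hand":1,"travel":[-6.7,9.3,-16],"angular":[0,-0.3,0]},{"hand":1,"travel":[-6.7,9.3,-16],"angular":[0,-0.3,0]}]'
python3 - <<'E'
from h import *
im=pic('wrist','w8'); spots('wrist',['seasoning','pepper','salt','spice'])
print(im['origin'],im['orientation'])
s=ctrl.read_state(); print(s['eef_pos'],s['tool_rot'],s['force'],s['width'])
E
```

```text
clock: 20.5
eef_pos: [537.3, -156.3, 287.0]
tool_rot: [-3.141, -0.002, -0.002]
force: [0.0, 0.2, -1.4]
width: 85.5
wrist seasoning [([540, -155, 11], 0.79)]
wrist pepper [([606, -64, 13], 0.77)]
wrist salt [([648, -248, -2], 0.83)]
wrist spice [([542, -297, 1], 0.74)]
[538.3346514  -86.02404618 429.38091141] [ 2.86008423e+00 -2.80291759e-03 -1.92467791e-03]
[ 537.98941741 -154.83926577  286.50292193] [-3.14115484e+00 -6.71519447e-04  1.31524155e-03] [-0.47865834  0.94481963  0.13780095] 85.28406842487465
```

View pics/w8.png

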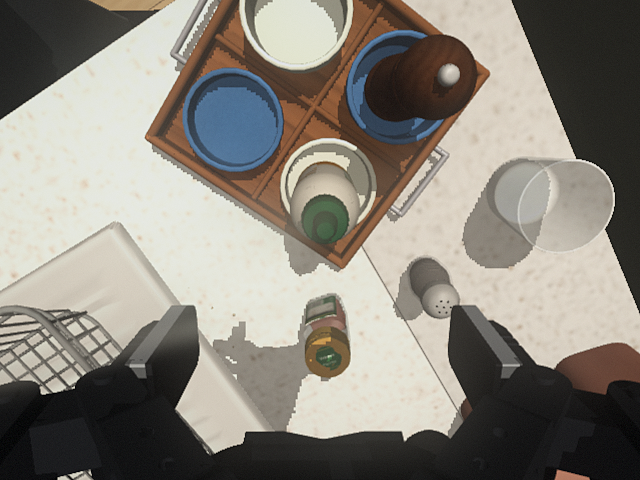

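The mill stands in the deep blue pot, knob at px (449,74). The seasoning's cap tip is at px (325,228), near (540,-156). Grip it on the upper body.

```bash
python3 -m creep '[{"hand":1,"travel":[0.2,0.1,5],"angular":[0,0,0]},{"hand":1,"travel":[0.2,0.1,10],"angular":[0,0,0]},{"hand":1,"travel":[0.2,0.1,15],"angular":[0,0,0]},{"hand":1,"travel":[0.2,0.1,17.7],"angular":[0,0,0]},{"hand":1,"travel":[0.2,0.1,18.1],"angular":[0,0,0]},{"hand":1,"travel":[0.2,0.1,18.1],"angular":[0,0,0]},{"hand":0,"travel":[0.2,0.1,18.1],"angular":[0,0,0]},{"hand":0,"travel":[0.2,0.1,18.1],"angular":[0,0,0]},{"hand":0,"travel":[0.2,0.1,18.1],"angular":[0,0,0]},{"hand":0,"travel":[0.2,0.1,18.1],"angular":[0,0,0]},{"hand":0,"travel":[0.2,0.1,18.1],"angular":[0,0,0]}]'; python3 -c "
from h import *
ctrl.get_image('wrist');s=ctrl.read_state(); print(s['eef_pos'],s['tool_rot'],s['force'],s['width'])"
```

```text
clock: 21.85
eef_pos: [540.9, -156.1, 107.6]
tool_rot: [-3.142, -0.003, 0.001]
force: [-1.9, 0.7, 6.3]
width: 51.4
[ 540.92576303 -156.15031583  107.59813425] [-3.14151995e+00 -3.51330839e-03  1.23194668e-03] [-2.13706555  0.63128506  6.19966282] 51.43217176559922
```

```bash
python3 -m creep '[{"hand":0,"travel":[0,0,-1],"angular":[0,0,0]},{"hand":0,"travel":[0,0,-4],"angular":[0,0,0]},{"hand":0,"travel":[0,0,-9],"angular":[0,0,0]},{"hand":0,"travel":[0,0,-14],"angular":[0,0,0]},{"hand":0,"travel":[0,0,-18],"angular":[0,0,0]},{"hand":0,"travel":[-0.4,-2.5,-19],"angular":[0,0,0]},{"hand":0,"travel":[-1.1,-6,-19],"angular":[0,0,0]},{"hand":0,"travel":[-1.8,-10,-19],"angular":[0,0,0]},{"hand":0,"travel":[-2.4,-13.5,-19],"angular":[0,0,0]},{"hand":0,"travel":[-2.7,-15.3,-18],"angular":[0,0,0]},{"hand":0,"travel":[-2.7,-15.3,-15],"angular":[0,0,0]},{"hand":0,"travel":[-2.7,-15.3,-12],"angular":[0,0,0]},{"hand":0,"travel":[-2.7,-15.3,-9],"angular":[0,0,0]},{"hand":0,"travel":[-2.7,-15.3,-8],"angular":[0,0,0]},{"hand":0,"travel":[-2.7,-15.3,-8],"angular":[0,0,0]}]'
python3 - <<'E'
from h import *
im=pic('wrist','w9'); spots('wrist',['seasoning','deep_white'])
s=ctrl.read_state(); print(s['eef_pos'],s['tool_rot'],s['force'],s['width'])
E
```

```text
clock: 23.4
eef_pos: [512.5, -3.2, 187.0]
tool_rot: [-3.142, -0.001, 0.001]
force: [0.4, -0.1, -3.0]
width: 51.1
wrist seasoning [([509, -5, 93], 0.68)]
wrist deep_white [([515, -1, 11], 0.56)]
[514.6642138   -3.46697312 189.08330599] [-3.14145899e+00 -6.47188702e-03  9.66071114e-04] [-0.55583591  0.53275479 -3.79482493] 51.27172362427992
```

View pics/w9.png

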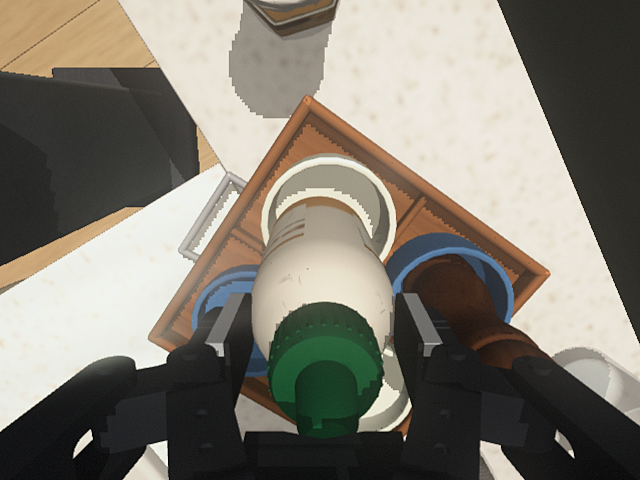

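The bottle hangs over the deep white pot, rim centre px (329,218) against a bottle axis at about 322. Small +x shift, then lower.

```bash
python3 -m creep '[{"hand":0,"travel":[0.2,-0.1,1.5],"angular":[0,-0.3,0]},{"hand":0,"travel":[0.2,-0.1,4],"angular":[0,-0.3,0]},{"hand":0,"travel":[0.2,-0.1,6],"angular":[0,-0.3,0]},{"hand":0,"travel":[0.2,-0.1,7.2],"angular":[0,-0.3,0]},{"hand":0,"travel":[0.2,-0.1,7.6],"angular":[0,-0.3,0]},{"hand":0,"travel":[0.2,-0.1,7.9],"angular":[0,-0.3,0]},{"hand":0,"travel":[0.2,-0.1,8.1],"angular":[0,-0.3,0]},{"hand":0,"travel":[0.2,-0.1,8.2],"angular":[0,-0.3,0]},{"hand":0,"travel":[0.2,-0.1,8.2],"angular":[0,-0.3,0]},{"hand":0,"travel":[0.2,-0.1,8.3],"angular":[0,-0.3,0]},{"hand":0,"travel":[0.2,-0.1,8.3],"angular":[0,-0.3,0]}]'
```

```text
clock: 24.65
eef_pos: [517.7, -2.6, 107.6]
tool_rot: [-3.141, -0.003, 0.001]
force: [-2.4, 0.4, 8.5]
width: 51.3
```

```bash
python3 -m creep '[{"hand":1,"travel":[0,0,0],"angular":[0,0,0]},{"hand":1,"travel":[0,0,0],"angular":[0,0,0]},{"hand":1,"travel":[0,0,0],"angular":[0,0,0]},{"hand":1,"travel":[0,0,-3],"angular":[0,0,0]},{"hand":1,"travel":[0,0,-8],"angular":[0,0,0]},{"hand":1,"travel":[0,0,-13],"angular":[0,0,0]},{"hand":1,"travel":[0,0,-17],"angular":[0,0,0]},{"hand":1,"travel":[2,4,-17],"angular":[0,0,0]},{"hand":1,"travel":[4,8,-17],"angular":[0,0,0]},{"hand":1,"travel":[6,12,-17],"angular":[0,0,0]},{"hand":1,"travel":[8.3,16,-17],"angular":[0,0,0]},{"hand":1,"travel":[10.5,20,-16],"angular":[0,0,0]},{"hand":1,"travel":[12.7,24.5,-14],"angular":[0,0,0]},{"hand":1,"travel":[12.7,24.5,-12],"angular":[0,0,0]},{"hand":1,"travel":[12.7,24.5,-12],"angular":[0,0,0]}]'
python3 - <<'E'
from h import *
im=pic('wrist','w10'); spots('wrist',['salt','spice'])
print(im['origin'],im['orientation'])
ctrl.get_image('scene'); spots('scene',['seasoning','pepper'])
s=ctrl.read_state(); print(s['eef_pos'],s['tool_rot'],s['force'],s['width'])
E
```

```text
clock: 26.15
eef_pos: [642.4, -248.6, 223.8]
tool_rot: [-3.139, 0.004, -0.002]
force: [0.3, 1.1, -1.3]
width: 85.2
wrist salt [([645, -251, 1], 0.87)]
wrist spice [([541, -298, 0], 0.88), ([647, -250, -2], 0.27)]
[ 644.1652099  -178.59145967  366.35321725] [ 2.86199486e+00  2.30866561e-03 -1.87373542e-03]
scene seasoning [([513, -2, 14], 0.58)]
scene pepper []
[ 645.3257195  -246.38883288  229.46496885] [-3.14092477e+00 -5.28444539e-03  2.54667437e-03] [-0.59939782  0.56835379  0.24816535] 85.30665940760483
```

View pics/w10.png

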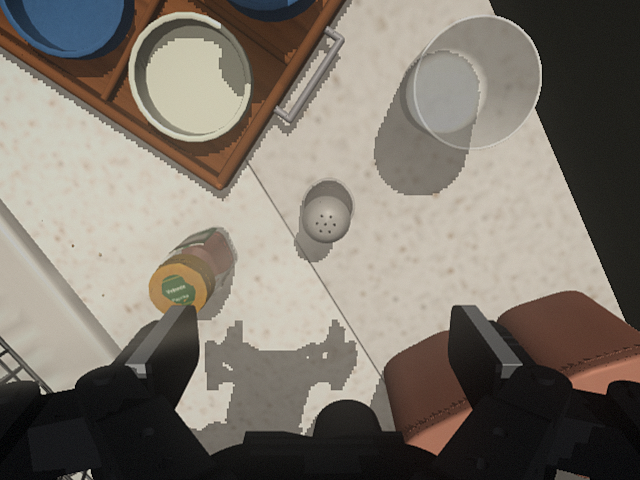

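Salt dome at px (326,220), near (645,-249), upright. The spice is upright too. Grip the salt at its neck.

```bash
python3 -m creep '[{"hand":1,"travel":[-0.1,0.3,5],"angular":[0,-0.3,0]},{"hand":1,"travel":[-0.1,0.3,10],"angular":[0,-0.3,0]},{"hand":1,"travel":[-0.1,0.3,14.5],"angular":[0,-0.3,0]},{"hand":1,"travel":[-0.1,0.3,17],"angular":[0,-0.3,0]},{"hand":1,"travel":[-0.1,0.3,17.5],"angular":[0,-0.3,0]},{"hand":1,"travel":[-0.1,0.3,17.5],"angular":[0,-0.3,0]},{"hand":0,"travel":[-0.1,0.3,17.5],"angular":[0,-0.3,0]},{"hand":0,"travel":[-0.1,0.3,17.5],"angular":[0,-0.3,0]},{"hand":0,"travel":[-0.1,0.3,17.5],"angular":[0,-0.3,0]},{"hand":0,"travel":[-0.1,0.3,17.5],"angular":[0,-0.3,0]},{"hand":0,"travel":[-0.1,0.3,17.5],"angular":[0,-0.3,0]}]'; python3 -c "
from h import *
ctrl.get_image('wrist');s=ctrl.read_state(); print(s['eef_pos'],s['tool_rot'],s['force'],s['width'])"
```

```text
clock: 27.55
eef_pos: [645.8, -249.9, 56.1]
tool_rot: [3.141, -0.002, 0.002]
force: [-1.7, 0.4, 5.5]
width: 31.9
[ 645.84369331 -249.89635197   56.06553573] [ 3.14144574e+00 -1.78580274e-03  2.45615852e-03] [-0.99747124 -0.11499442  5.2357692 ] 31.585836082986326
```

```bash
python3 -m creep '[{"hand":0,"travel":[0,0,-1],"angular":[0,0,0]},{"hand":0,"travel":[0,0,-4],"angular":[0,0,0]},{"hand":0,"travel":[0,0,-9],"angular":[0,0,0]},{"hand":0,"travel":[0,0,-14],"angular":[0,0,0]},{"hand":0,"travel":[-1.9,-1.6,-16],"angular":[0,0,0]},{"hand":0,"travel":[-5.5,-4.5,-16],"angular":[0,0,0]},{"hand":0,"travel":[-9.2,-7.5,-16],"angular":[0,0,0]},{"hand":0,"travel":[-12.9,-10.6,-16],"angular":[0,0,0]},{"hand":0,"travel":[-16.7,-13.7,-16],"angular":[0,0,0]},{"hand":0,"travel":[-19.1,-15.7,-14],"angular":[0,0,0]},{"hand":0,"travel":[-19.1,-15.7,-10],"angular":[0,0,0]},{"hand":0,"travel":[-19.1,-15.7,-7],"angular":[0,0,0]},{"hand":0,"travel":[-19.1,-15.7,-6],"angular":[0,0,0]},{"hand":0,"travel":[-19.1,-15.7,-6],"angular":[0,0,0]}]'
python3 - <<'E'
from h import *
im=pic('wrist','w11'); spots('wrist',['salt','shallow_blue','deep_white'])
s=ctrl.read_state(); print(s['eef_pos'],s['tool_rot'],s['force'],s['width'])
E
```

```text
clock: 29.0
eef_pos: [453.9, -93.5, 115.3]
tool_rot: [-3.141, -0.0, 0.002]
force: [1.0, -0.1, -1.5]
width: 31.9
wrist salt [([456, -96, 58], 0.79)]
wrist shallow_blue [([453, -86, 9], 0.81)]
wrist deep_white []
[455.48785652 -93.87324818 116.98210831] [ 3.14093766e+00 -4.48008634e-03  1.98544263e-03] [-0.40008496 -0.1407832  -0.4870794 ] 32.11510831610127
```

View pics/w11.png

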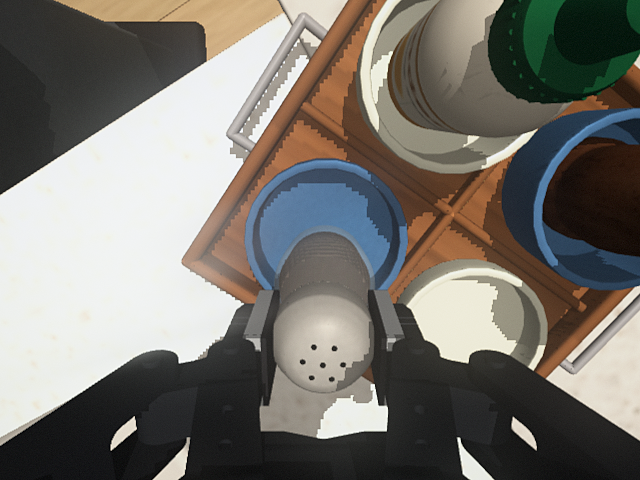

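Salt at px (323,330) is centred over the shallow blue pot, rim centre px (327,240). The seasoning stands upright in deep white. Lower.

```bash
python3 -m creep '[{"hand":0,"travel":[0.1,-0.3,1.5],"angular":[0,0,0]},{"hand":0,"travel":[0.1,-0.3,3],"angular":[0,0,0]},{"hand":0,"travel":[0.1,-0.3,4],"angular":[0,0,0]},{"hand":0,"travel":[0.1,-0.3,4.4],"angular":[0,0,0]},{"hand":0,"travel":[0.1,-0.3,4.6],"angular":[0,0,0]},{"hand":0,"travel":[0.1,-0.3,4.8],"angular":[0,0,0]},{"hand":0,"travel":[0.1,-0.3,4.9],"angular":[0,0,0]},{"hand":0,"travel":[0.1,-0.3,4.9],"angular":[0,0,0]},{"hand":0,"travel":[0.1,-0.3,4.9],"angular":[0,0,0]}]'
```

```text
clock: 30.1
eef_pos: [457.1, -91.2, 69.0]
tool_rot: [3.141, -0.006, 0.002]
force: [-1.8, -0.5, 6.7]
width: 31.8
```

Contact. Release, rise, and go over the spice (541,-297).

```bash
python3 -m creep '[{"hand":1,"travel":[0,0,0],"angular":[0,0,0]},{"hand":1,"travel":[0,0,0],"angular":[0,0,0]},{"hand":1,"travel":[0,0,0],"angular":[0,0,0]},{"hand":1,"travel":[0,0,-3],"angular":[0,0,0]},{"hand":1,"travel":[0,0,-8],"angular":[0,0,0]},{"hand":1,"travel":[0,0,-13],"angular":[0,0,0]},{"hand":1,"travel":[0,0,-17],"angular":[0,0,0]},{"hand":1,"travel":[2,4.5,-17],"angular":[0,0,0]},{"hand":1,"travel":[4,9,-17],"angular":[0,0,0]},{"hand":1,"travel":[6,14,-17],"angular":[0,0,0]},{"hand":1,"travel":[8,18.5,-17],"angular":[0,0,0]},{"hand":1,"travel":[8.4,20.6,-16],"angular":[0,0,0]},{"hand":1,"travel":[8.4,20.6,-16],"angular":[0,0,0]},{"hand":1,"travel":[8.4,20.6,-16],"angular":[0,0,0]}]'
python3 - <<'E'
from h import *
im=pic('wrist','w12'); spots('wrist',['spice','salt'])
print(im['origin'],im['orientation'])
s=ctrl.read_state(); print(s['eef_pos'],s['tool_rot'],s['force'],s['width'])
E
```

```text
clock: 31.5
eef_pos: [539.7, -296.7, 228.8]
tool_rot: [-3.141, -0.004, 0.001]
force: [-0.6, -0.2, -1.0]
width: 85.5
wrist spice [([541, -300, 0], 0.6)]
wrist salt []
[ 540.20606973 -226.46310209  371.20123738] [ 2.85992301e+00 -5.48302818e-03  9.20559841e-04]
[ 540.68436077 -295.16738118  229.76090567] [-3.14107802 -0.00607073  0.00349468] [ 0.77195128 -0.15793445 -1.04496502] 85.6415983148858
```

View pics/w12.png

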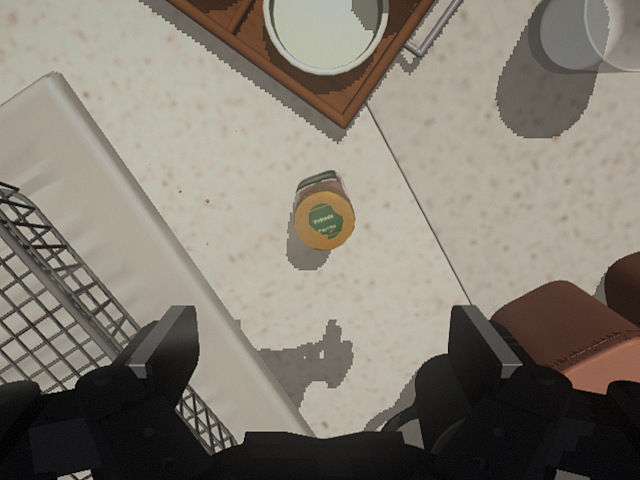

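Spice upright, lid at px (326,220). Grip it at the same height as before.

```bash
python3 -m creep '[{"hand":1,"travel":[0,0.2,5],"angular":[0,-0.3,0]},{"hand":1,"travel":[0,0.2,10],"angular":[0,-0.3,0]},{"hand":1,"travel":[0,0.2,14],"angular":[0,-0.3,0]},{"hand":1,"travel":[0,0.2,15.7],"angular":[0,-0.3,0]},{"hand":1,"travel":[0,0.2,16.1],"angular":[0,-0.3,0]},{"hand":1,"travel":[0,0.2,16.1],"angular":[0,-0.3,0]},{"hand":0,"travel":[0,0.2,16.1],"angular":[0,-0.3,0]},{"hand":0,"travel":[0,0.2,16.1],"angular":[0,-0.3,0]},{"hand":0,"travel":[0,0.2,16.1],"angular":[0,-0.3,0]},{"hand":0,"travel":[0,0.2,16.1],"angular":[0,-0.3,0]},{"hand":0,"travel":[0,0.2,16.1],"angular":[0,-0.3,0]}]'; python3 -c "
from h import *
ctrl.get_image('wrist');s=ctrl.read_state(); print(s['eef_pos'],s['tool_rot'],s['force'],s['width'])"
```

```text
clock: 32.75
eef_pos: [542.2, -297.5, 70.2]
tool_rot: [3.141, -0.003, 0.003]
force: [-0.9, 0.6, 6.1]
width: 39.9
[ 542.14846037 -297.52787494   70.22116462] [ 3.14144998e+00 -2.49056475e-03  3.42123502e-03] [-0.49272346  0.56987809  5.63239569] 40.03084801346445
```

```bash
python3 -m creep '[{"hand":0,"travel":[0,0,-1],"angular":[0,0,0]},{"hand":0,"travel":[0,0,-4],"angular":[0,0,0]},{"hand":0,"travel":[0,0,-9],"angular":[0,0,0]},{"hand":0,"travel":[0,-2.5,-10],"angular":[0,0,0]},{"hand":0,"travel":[0,-6,-10],"angular":[0,0,0]},{"hand":0,"travel":[0.1,-9.5,-10],"angular":[0,0,0]},{"hand":0,"travel":[0.1,-12.5,-10],"angular":[0,0,0]},{"hand":0,"travel":[0.1,-14.2,-9],"angular":[0,0,0]},{"hand":0,"travel":[0.1,-14.2,-7],"angular":[0,0,0]},{"hand":0,"travel":[0.1,-14.2,-6],"angular":[0,0,0]},{"hand":0,"travel":[0.1,-14.2,-6],"angular":[0,0,0]}]'
python3 - <<'E'
from h import *
im=pic('wrist','w13'); spots('wrist',['spice','shallow_white'])
s=ctrl.read_state(); print(s['eef_pos'],s['tool_rot'],s['force'],s['width'])
E
```

```text
clock: 33.9
eef_pos: [541.2, -156.2, 128.8]
tool_rot: [3.141, 0.001, 0.002]
force: [-0.0, -0.9, -1.7]
width: 39.7
wrist spice [([541, -156, 61], 0.88)]
wrist shallow_white []
[ 542.72519808 -156.88941714  130.6601003 ] [ 3.14053008e+00 -3.25517897e-03  1.70767005e-03] [-0.3062316  -0.23777796 -1.40315626] 40.1024136995064
```

View pics/w13.png

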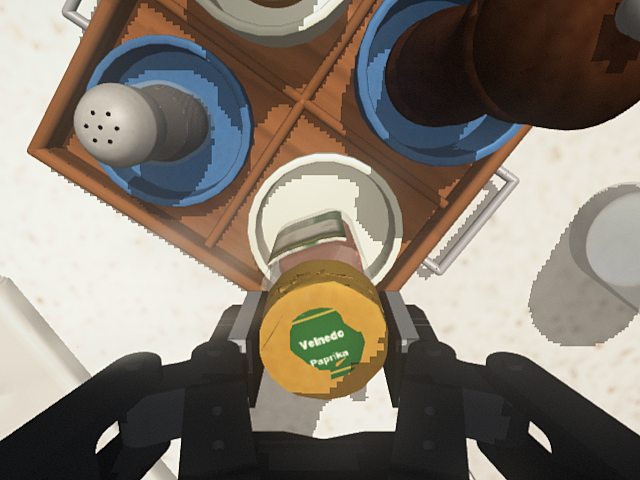

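Spice over the shallow white pot, rim centre px (326,230), hanging straight. The salt stands in shallow blue, the mill in deep blue. Lower.

```bash
python3 -m creep '[{"hand":0,"travel":[0.1,-0.2,1.5],"angular":[0,0,0]},{"hand":0,"travel":[0.1,-0.2,3],"angular":[0,0,0]},{"hand":0,"travel":[0.1,-0.2,4],"angular":[0,0,0]},{"hand":0,"travel":[0.1,-0.2,4.3],"angular":[0,0,0]},{"hand":0,"travel":[0.1,-0.2,4.5],"angular":[0,0,0]},{"hand":0,"travel":[0.1,-0.2,4.7],"angular":[0,0,0]},{"hand":0,"travel":[0.1,-0.2,4.8],"angular":[0,0,0]},{"hand":0,"travel":[0.1,-0.2,4.8],"angular":[0,0,0]},{"hand":0,"travel":[0.1,-0.2,4.8],"angular":[0,0,0]}]'
```

```text
clock: 34.95
eef_pos: [544.1, -155.1, 83.2]
tool_rot: [3.14, -0.004, 0.002]
force: [-1.3, -0.4, 2.0]
width: 40.0
```

```bash
python3 -m creep '[{"hand":0,"travel":[0,0,0.1],"angular":[0,0,0]},{"hand":0,"travel":[0,0,0.1],"angular":[0,0,0]},{"hand":1,"travel":[0,0,0],"angular":[0,0,0]},{"hand":1,"travel":[0,0,0],"angular":[0,0,0]},{"hand":1,"travel":[0,0,0],"angular":[0,0,0]},{"hand":1,"travel":[0,0,-3],"angular":[0,0,0]},{"hand":1,"travel":[0,0,-8],"angular":[0,0,0]},{"hand":1,"travel":[0,0,-13],"angular":[0,0,0]},{"hand":1,"travel":[0,0,-18],"angular":[0,0,0]},{"hand":1,"travel":[0,4,-20],"angular":[0,0,0]},{"hand":1,"travel":[0,9,-20],"angular":[0,0,0]},{"hand":1,"travel":[0,14,-20],"angular":[0,0,0]},{"hand":1,"travel":[0,14,-20],"angular":[0,0,0]},{"hand":1,"travel":[0,14,-20],"angular":[0,0,0]},{"hand":1,"travel":[0,14,-20],"angular":[0,0,0]}]'
python3 - <<'E'
from h import *
a=pic('scene','s_end')['frame'];b=pic('top','t_end')['frame']
for c in('scene','top'): spots(c,['pepper','seasoning','salt','spice','honey','glass'])
o=np.hstack([a[180:380,270:510],b[170:420,200:500][:200,:240]])[:,:,::-1]
cv2.imwrite('pics/end.png',cv2.resize(np.hstack([cv2.resize(a[150:390,240:500],(400,369)),cv2.resize(b[180:420,180:440],(400,369))])[:,:,::-1],None,fx=1,fy=1))
s=ctrl.read_state(); print(s['clock'],s['eef_pos'],s['force'])
E
```

```text
clock: 36.45
eef_pos: [543.8, -293.4, 282.8]
tool_rot: [-3.141, -0.004, 0.003]
force: [-1.0, 0.7, -0.5]
width: 85.1
scene pepper [([603, -63, 13], 0.74), ([492, 157, -2], 0.65)]
scene seasoning [([512, -1, 14], 0.69)]
scene salt [([459, -92, 14], 0.71), ([512, -2, 12], 0.26)]
scene spice [([735, -160, 1], 0.74), ([546, -156, 12], 0.58)]
scene honey [([497, 154, 1], 0.57)]
scene glass [([738, -158, 2], 0.83)]
top pepper [([601, -65, 13], 0.78)]
top seasoning [([515, -5, 13], 0.78)]
top salt [([458, -89, 15], 0.93), ([595, -62, 4], 0.66)]
top spice [([450, -89, 10], 0.72), ([544, -152, 16], 0.61)]
top honey [([492, 154, 3], 0.64), ([739, -162, 1], 0.54)]
top glass [([739, -164, 0], 0.69)]
37.15 [ 543.51460723 -294.92820457  283.43844592] [-0.82406214  0.0991292   0.37927244]
```

View pics/end.png

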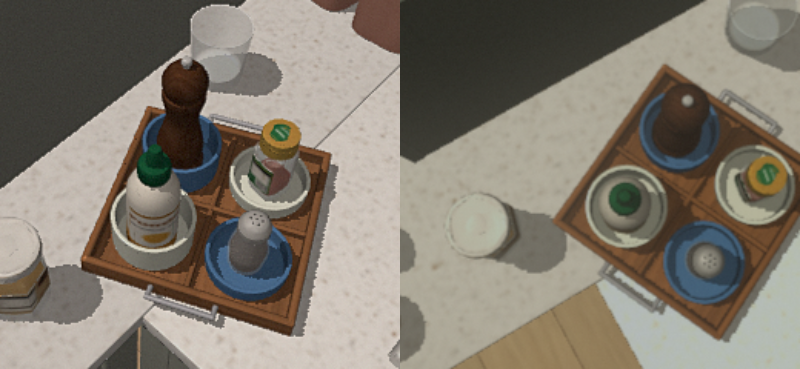

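All four are upright in the right pots, and the honey jar and glass haven't moved. The arm is clear.

```bash
python3 -c "
from cell import ctrl
print(ctrl.finish_job())"
```

```text
the job is handed in; nothing more can be done
None
```

The caddy is changed over and the job is handed in at about 37 s of the 112 s allowed. I parked the salt and the spice jar on the worktop first. Then the pepper mill went into deep blue and the seasoning bottle into deep white. After that the salt went into shallow blue and the spice jar into shallow white.

- **Final positions:** the last scene and top pictures show all four upright in the right pots. The network positions agree with this to a few mm.
- **Honey and glass:** both are where they started, within the networks' few-mm noise.
- **Forces:** I set each item down until the gripper felt light contact, and the highest wrist force I read was about 12 N. The arm finished clear of everything.
- **Disagreements:** some network detections were false. For example, it reported a "spice" at the glass and at shallow blue, and a low-confidence "salt" at the seasoning's place. The pictures contradict these. My own ray measurements also came out about 2–4 mm further in x than the networks' values, well within the pots' slack.

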